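# Find the offcut hatch that gives and push it open

### The job

Three of the four identical hatches on the offcut collecting unit sit on wells that are packed full and stay firm; one has room under it. Press lightly on the orange pads to find the hatch that rocks, then push its near end down with the fingertips until it stands open well past 45 degrees, and leave it open with the fingers clear. Do not force the firm hatches, grasp nothing, and leave the jar, coupling, pylon and screwdriver where they stand.

Things in the scene. Friction and masses are not known exactly. Their poses are not given: they have to be found in the camera images.
- unit: Blue-grey offcut collecting unit, fixed: a box 190 (x) x 400 (y) x 110 mm high, origin at the centre of its underside. Unit x points away from the robot. In its flat top are four identical aluminium hatches, centres at unit y +144, +48, -48, -144 mm, each over its own well (unit x -73 to +42 mm, 80 mm wide, 105 mm deep). A flat rear ledge lies behind them. Which hatch is free varies.
- hatch_a (a joint): Tilt of the first from the left (+y end) hatch, rad: 0 = closed and flush; grows as its near (robot-side) end goes down and its far end rises; -0.06 to 1.3. Plate 110 (x) x 80 (y) x 6 mm, pivot line along unit y, 70 mm from its near end. Over a full well it gives stiffly, under 0.09 rad; the free one turns against hinge friction (2 to 3 N on its pad) and stays where it is left.
- hatch_a_pad (a point): Centre of that hatch's orange press pad (30 x 60 mm, flush) on its top surface near the robot-side end, 50 mm from the pivot line; moves with the hatch, 110 mm above the bench when closed.
- hatch_a_pivot (a point): Fixed middle point of that hatch's pivot line, 3 mm below the unit's top, midway along the hatch's width; its axes are the unit's.
- hatch_b (a joint): Tilt of the second from the left hatch, rad: 0 = closed and flush; grows as its near (robot-side) end goes down and its far end rises; -0.06 to 1.3. Plate 110 (x) x 80 (y) x 6 mm, pivot line along unit y, 70 mm from its near end. Over a full well it gives stiffly, under 0.09 rad; the free one turns against hinge friction (2 to 3 N on its pad) and stays where it is left.
- hatch_b_pad (a point): Centre of that hatch's orange press pad (30 x 60 mm, flush) on its top surface near the robot-side end, 50 mm from the pivot line; moves with the hatch, 110 mm above the bench when closed.
- hatch_b_pivot (a point): Fixed middle point of that hatch's pivot line, 3 mm below the unit's top, midway along the hatch's width; its axes are the unit's.
- hatch_c (a joint): Tilt of the third from the left hatch, rad: 0 = closed and flush; grows as its near (robot-side) end goes down and its far end rises; -0.06 to 1.3. Plate 110 (x) x 80 (y) x 6 mm, pivot line along unit y, 70 mm from its near end. Over a full well it gives stiffly, under 0.09 rad; the free one turns against hinge friction (2 to 3 N on its pad) and stays where it is left.
- hatch_c_pad (a point): Centre of that hatch's orange press pad (30 x 60 mm, flush) on its top surface near the robot-side end, 50 mm from the pivot line; moves with the hatch, 110 mm above the bench when closed.
- hatch_c_pivot (a point): Fixed middle point of that hatch's pivot line, 3 mm below the unit's top, midway along the hatch's width; its axes are the unit's.
- hatch_d (a joint): Tilt of the fourth from the left (-y end) hatch, rad: 0 = closed and flush; grows as its near (robot-side) end goes down and its far end rises; -0.06 to 1.3. Plate 110 (x) x 80 (y) x 6 mm, pivot line along unit y, 70 mm from its near end. Over a full well it gives stiffly, under 0.09 rad; the free one turns against hinge friction (2 to 3 N on its pad) and stays where it is left.
- hatch_d_pad (a point): Centre of that hatch's orange press pad (30 x 60 mm, flush) on its top surface near the robot-side end, 50 mm from the pivot line; moves with the hatch, 110 mm above the bench when closed.
- hatch_d_pivot (a point): Fixed middle point of that hatch's pivot line, 3 mm below the unit's top, midway along the hatch's width; its axes are the unit's.
- jar: Loose closed jar, 64 mm diameter, 85 mm high, standing on the bench beyond the unit's +y end; origin at the centre of its underside. Bystander.
- coupling: Loose steel pylon coupling, 36 mm diameter, 30 mm high, standing on the unit's rear ledge; origin at the centre of its underside. Bystander.
- pylon: Loose short prosthesis pylon, 48 mm foot, 110 mm high, standing on the bench beyond the unit's -y end; origin at the centre of its underside. Bystander.
- screwdriver: Loose screwdriver lying on the bench beyond the unit's -y end, farther off than the pylon; its x axis runs along the shaft from handle to tip. Bystander.

How it is judged:
By the outcome, as a careful person would: the job done as asked, in the order asked, and still so for the second after the job is handed in, with the robot touching nothing.
It also fails if it takes over 48 s, if anything falls off the work surface, if the arm or the gripper's body presses on something with over 40 N, if the wrist force passes 120 N, or if a joint passes its speed limit or range.

### The arm

A 6-joint arm with a two-finger parallel gripper is mounted at the origin on the work surface. World frame = base frame: x ahead of the robot, y to its left, z up, the work surface at z = 0. Lengths are in m, angles in rad, forces in N, time in s.
With the tool pointing down it reaches from about 0.25 to 0.725 m from the base axis. Payload 9.7 kg.
Tool frame: the origin (TCP) lies between the finger pads; the fingertips stand 19 mm ahead of it and the grasp point (between the pads) is the TCP; z points along the fingers, y is the direction in which the jaws open and shut (so a half turn about z gives the same grasp; the last joint's range is limited). The gripper opens to 85 mm and grips with 20 to 120 N. Pads are 22 mm wide; open, the fingers measure 114 mm over their backs; the gripper's body (76 mm by 85 mm) begins 54 mm behind the grasp point. The pads swing forward as they close: fully open they stand 13 mm farther back than shut.
Start: joints at [0, 0.087, 0.176, 1.66, 0, 1.571], TCP at [0.55, -0, 0.227] pointing down, gripper open.
Joint ranges: [-3.13, 3.13], [-0.85, 1.81], [-1.15, 1.24], [-2.2, 2.28], [-1.44, 1.52], [-3.14, 3.14]. Speed limits (rad/s): [2.22, 2.22, 2.57, 3.14, 3.14, 3.14].

### API

Orientations are given as a rotation vector (axis times angle).
In Python, from station import robot gives the robot as it stands.
- The arm moves only by the shell command python3 -m crank 'ROWS' [FORCE]. ROWS is a JSON object of lists of equal length, an entry for each row: "offset": the shift along the tool's x, y, z in mm, a list of three; "rot": the turn, a rotation vector about the tool's x, y, z in degrees, a list of three; "fingers": the closure, from 0 (fully open) to 1 (shut). A call has exactly 8 rows; each row shifts and turns the commanded pose from where the row before left it, along the tool's axes as they then stand; what a row does not reach is not made up. A row lasts 1/10 s, in which the tool goes at most 50 mm and 8.59 degrees, less where a joint would pass 70% of its speed; a pose out of reach is approached as far as the arm can. A call with a gripper value outside its range is refused whole. The fingers move at their own pace and stop on an object; FORCE is the grip in N (left out, the last holds). Time passes only in rows, so rows that do not move let the fingers close, or fill a call up. It gives the time, the measured TCP pose, the force and the opening at its end, in the units of the state.
- robot.state(): the state, without advancing time (a new reading comes with each control period).
- robot.read_camera(name): name is "scene" or "side" or "wrist"; returns a dict with "color" (384x512x3 uint8, red, green, blue), "z_map" (384x512 float32, m along the optical axis (not along the pixel's ray), 0 where there is no reading), "fx", "fy", "cx", "cy" (pixels), "k1" (the pictures are not rectified: a ray, as slopes to the right and down, at radius r is drawn at 1 + k1 r^2 times it, then the intrinsics apply), "view" (4x4, takes a point from world to camera coordinates). Camera axes: x right, y down, z forward; pixel columns grow to the right and rows downward; lengths in m; the calibration is good to about 2 mm. A picture is of the moment at which its call begins.
- robot.close_job(): hands the job in, once; it reports no verdict.
The state is a dict: "clock": time; "joint_positions": joint angles; "dq": joint speeds; "joint_torque": joint torques, N m; "position": TCP position; "ee_rot": TCP orientation; "contact_force": force on the tool from outside, world axes, zero at the start; "ft_torque": the same for the moment, N m; "opening": finger opening in m.
Only numpy, scipy, OpenCV 4.12 (cv2) and the standard library are available. Lean on these libraries where they do the work, as an engineer would, in place of code of your own. Each camera call takes 0.05 s, during which the arm holds its last target. There are 200 camera calls.

## Working session

There is one attempt and no reset: what is moved stays moved. The work goes in short steps, Python scripts to look and compute and a shell command to move; the robot and the scene stay as the last step left them, time stands still between calls to the robot, and variables do not carry over. Pictures are saved under pics/ and viewed, about 8 in all and at most 12, crops included, and the job is handed in when it is done.

```bash
mkdir -p pics
cat > h.py <<'E'
import numpy as np, cv2
from station import robot
def pts(im):
    h,w=im['z_map'].shape; v,u=np.mgrid[0:h,0:w].astype(np.float64)
    K=np.array([[im['fx'],0,im['cx']],[0,im['fy'],im['cy']],[0,0,1.]])
    # r -> r(1+k1 r^2)
    p=cv2.undistortPoints(np.stack([u.ravel(),v.ravel()],1).reshape(-1,1,2),K,np.array([im['k1'],0,0,0.])).reshape(h,w,2)
    z=im['z_map']; c=np.stack([p[...,0]*z,p[...,1]*z,z],-1)
    V=np.array(im['view']); return (c-V[:3,3])@V[:3,:3]
def save(im,n): cv2.imwrite('pics/'+n,im['color'][...,::-1])
E
python3 - <<'E'
from h import *
s=robot.state(); print({k:np.round(v,3) for k,v in s.items()})
for n in('scene','side'):
    im=robot.read_camera(n); save(im,n+'0.png'); P=pts(im)
    hsv=cv2.cvtColor(im['color'],cv2.COLOR_RGB2HSV)
    m=((hsv[...,0]>5)&(hsv[...,0]<22)&(hsv[...,1]>150)&(hsv[...,2]>90)).astype(np.uint8)
    k,l,st,c=cv2.connectedComponentsWithStats(m)
    for i in range(1,k):
        if st[i,4]>60:
            q=P[(l==i)&(im['z_map']>0)]; print(n,c[i].round(),st[i,4],np.median(q,0).round(4),np.ptp(q,0).round(3))
E
```

```text
{'clock': np.float64(0.0), 'joint_positions': array([ 0.   ,  0.087,  0.175,  1.66 , -0.   ,  1.571]), 'dq': array([ 0.002,  0.001,  0.   , -0.001,  0.002,  0.   ]), 'joint_torque': array([ 1.0000e-03, -5.2039e+01,  4.6480e+01,  1.6000e-02,  0.0000e+00,
       -0.0000e+00]), 'position': array([ 0.55 , -0.   ,  0.226]), 'ee_rot': array([-2.221e+00, -2.221e+00,  1.000e-03]), 'contact_force': array([-0.683,  0.606, -0.241]), 'ft_torque': array([-0.043,  0.014,  0.029]), 'opening': np.float64(0.085)}
scene [127.  11.] 90 [-1.0294  0.5919  0.3442] [0.035 0.033 0.089]
scene [213.  36.] 252 [-0.773   0.9994  0.2084] [0.084 0.185 0.066]
scene [298. 162.] 75 [0.5766 0.1746 0.1125] [0.026 0.056 0.004]
scene [274. 172.] 90 [0.5721 0.0811 0.1126] [0.03  0.056 0.004]
scene [247. 184.] 111 [ 0.5668 -0.0159  0.1123] [0.029 0.055 0.003]
scene [218. 196.] 139 [ 0.5612 -0.1107  0.1121] [0.028 0.056 0.003]
side [283. 172.] 91 [ 0.5614 -0.1052  0.1105] [0.029 0.06  0.007]
side [271. 188.] 100 [ 0.5663 -0.009   0.1105] [0.029 0.056 0.007]
side [258. 206.] 132 [0.5728 0.086  0.1106] [0.03  0.06  0.007]
side [242. 226.] 160 [0.5779 0.182  0.1104] [0.03  0.059 0.006]
side [ 65. 323.] 2006 [0.8025 0.5873 0.0952] [0.116 0.141 0.062]
side [ 13. 348.] 1219 [0.8567 0.6776 0.0932] [0.093 0.105 0.064]
```

View pics/scene0.png

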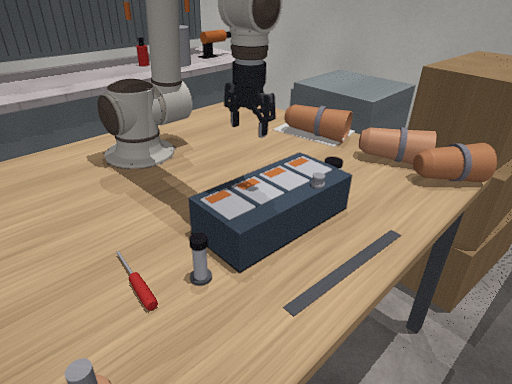

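View pics/side0.png

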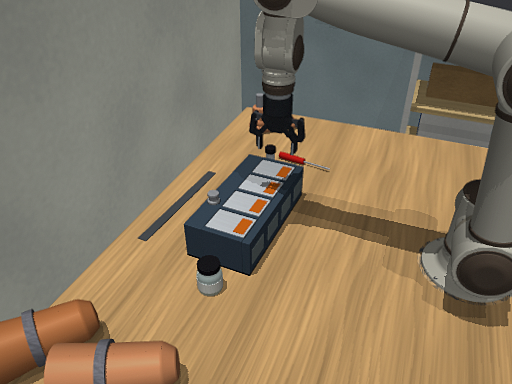

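The scene and side views give pads at about a (0.577, 0.178), b (0.572, 0.084), c (0.5665, -0.0125) and d (0.561, -0.108), with the unit yawed about -3.2°. The coupling stands on the rear ledge (scene pixel 318,180). I'll shut the fingers, turn the jaws along unit y and go above pad c.

```bash
python3 -m crank '{"offset":[[-12.5,16.5,0],[0,0,8],[0,0,8],[0,0,8],[0,0,8],[0,0,8],[0,0,8],[0,0,8]],"rot":[[0,0,0],[0,0,8.5],[0,0,8.5],[0,0,8.5],[0,0,8.5],[0,0,8.5],[0,0,8.5],[0,0,8.5]],"fingers":[1,1,1,1,1,1,1,1]}' 20
python3 -m crank '{"offset":[[0,0,0],[0,0,0],[0,0,0],[0,0,0],[0,0,0],[0,0,4],[0,0,4],[0,0,0]],"rot":[[0,0,8.5],[0,0,8.5],[0,0,8.5],[0,0,8.2],[0,0,0],[0,0,0],[0,0,0],[0,0,0]],"fingers":[1,1,1,1,1,1,1,1]}'
python3 - <<'E'
from h import *
im=robot.read_camera('side'); cv2.imwrite('pics/s1.png',cv2.resize(im['color'][100:260,180:350,::-1],None,fx=4,fy=3.7))
E
```

```text
clock: 0.9
position: [0.5663, -0.0125, 0.1702]
ee_rot: [-3.033, -0.817, 0.001]
contact_force: [-0.1, 0.2, 1.1]
opening: 0.0003
clock: 1.7
position: [0.5658, -0.0214, 0.162]
ee_rot: [-3.134, 0.064, 0.002]
contact_force: [-0.3, -0.1, 0.1]
opening: 0.0002
```

View pics/s1.png

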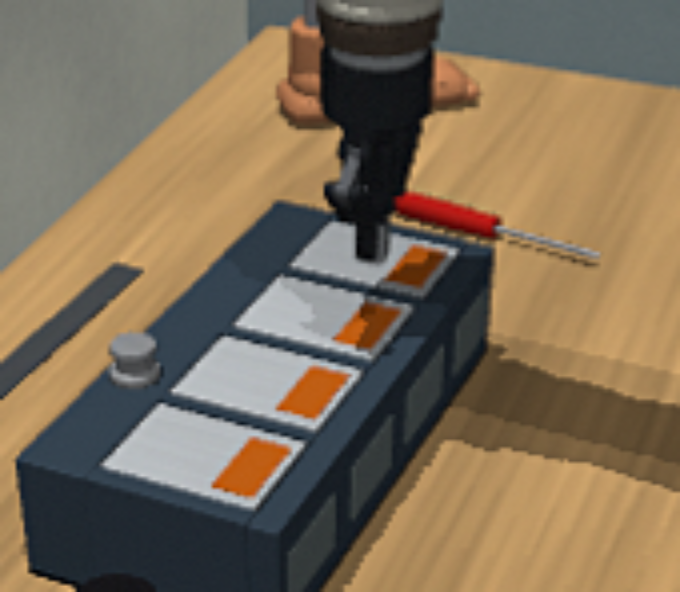

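Fingers shut (crop pixel 370,245), above pad c and clear of the coupling. I'll centre and descend.

```bash
python3 -m crank '{"offset":[[0,-9,10],[0,0,10],[0,0,5],[0,0,2],[0,0,1],[0,0,1],[0,0,0],[0,0,0]],"rot":[[0,0,0],[0,0,0],[0,0,0],[0,0,0],[0,0,0],[0,0,0],[0,0,0],[0,0,0]],"fingers":[1,1,1,1,1,1,1,1]}'
python3 -m crank '{"offset":[[0,0,0.5],[0,0,0.5],[0,0,0.5],[0,0,0.5],[0,0,0.5],[0,0,0.5],[0,0,0],[0,0,0]],"rot":[[0,0,0],[0,0,0],[0,0,0],[0,0,0],[0,0,0],[0,0,0],[0,0,0],[0,0,0]],"fingers":[1,1,1,1,1,1,1,1]}'
```

```text
clock: 2.55
position: [0.5665, -0.0167, 0.1343]
ee_rot: [-3.131, 0.054, -0.001]
contact_force: [-0.9, 0.8, -0.2]
opening: -0.0002
clock: 3.35
position: [0.5663, -0.0167, 0.1311]
ee_rot: [-3.131, 0.054, -0.0]
contact_force: [0.4, 0.3, 0.1]
opening: 0.0005
```

```bash
python3 -m crank '{"offset":[[0,0,0.5],[0,0,0.5],[0,0,0.5],[0,0,0.5],[0,0,0.5],[0,0,0],[0,0,0],[0,0,0]],"rot":[[0,0,0],[0,0,0],[0,0,0],[0,0,0],[0,0,0],[0,0,0],[0,0,0],[0,0,0]],"fingers":[1,1,1,1,1,1,1,1]}'
python3 -m crank '{"offset":[[0,0,0.5],[0,0,0],[0,0,0.5],[0,0,0],[0,0,0],[0,0,0],[0,0,0],[0,0,0]],"rot":[[0,0,0],[0,0,0],[0,0,0],[0,0,0],[0,0,0],[0,0,0],[0,0,0],[0,0,0]],"fingers":[1,1,1,1,1,1,1,1]}'
```

```text
clock: 4.15
position: [0.5663, -0.0167, 0.1286]
ee_rot: [-3.131, 0.053, -0.0]
contact_force: [0.7, 0.3, -0.1]
opening: 0.0
clock: 4.95
position: [0.5663, -0.0167, 0.1276]
ee_rot: [-3.131, 0.054, -0.0]
contact_force: [-0.0, -0.6, 0.4]
opening: 0.0002
```

```bash
python3 -m crank '{"offset":[[0,0,0.5],[0,0,0],[0,0,0.5],[0,0,0],[0,0,0],[0,0,0],[0,0,0],[0,0,0]],"rot":[[0,0,0],[0,0,0],[0,0,0],[0,0,0],[0,0,0],[0,0,0],[0,0,0],[0,0,0]],"fingers":[1,1,1,1,1,1,1,1]}'
```

```text
clock: 5.75
position: [0.5663, -0.0166, 0.1266]
ee_rot: [-3.131, 0.054, -0.0]
contact_force: [-0.2, 0.2, -0.1]
opening: -0.0001
```

```bash
python3 -m crank '{"offset":[[0,0,0.5],[0,0,0],[0,0,0.5],[0,0,0],[0,0,0.5],[0,0,0],[0,0,0],[0,0,0]],"rot":[[0,0,0],[0,0,0],[0,0,0],[0,0,0],[0,0,0],[0,0,0],[0,0,0],[0,0,0]],"fingers":[1,1,1,1,1,1,1,1]}'
python3 - <<'E'
from h import *
im=robot.read_camera('side'); cv2.imwrite('pics/s2.png',cv2.resize(im['color'][140:250,190:330,::-1],None,fx=5,fy=5,interpolation=cv2.INTER_CUBIC))
E
```

```text
clock: 6.55
position: [0.5664, -0.0166, 0.1251]
ee_rot: [-3.131, 0.053, -0.0]
contact_force: [-0.3, 0.2, -0.1]
opening: 0.0003
```

View pics/s2.png

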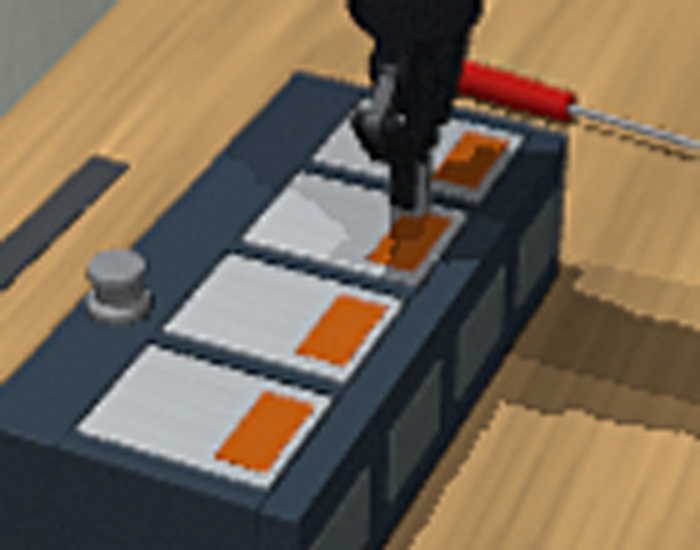

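The tip (crop 410,215) is over pad c, still apparently just above it. No hatch has tilted. I'll go on in small steps.

```bash
python3 -m crank '{"offset":[[0,0,0.5],[0,0,0],[0,0,0.5],[0,0,0],[0,0,0.5],[0,0,0],[0,0,0],[0,0,0]],"rot":[[0,0,0],[0,0,0],[0,0,0],[0,0,0],[0,0,0],[0,0,0],[0,0,0],[0,0,0]],"fingers":[1,1,1,1,1,1,1,1]}'
```

```text
clock: 7.4
position: [0.5663, -0.0166, 0.1236]
ee_rot: [-3.131, 0.053, -0.0]
contact_force: [1.1, 0.2, 0.5]
opening: 0.0
```

```bash
python3 -m crank '{"offset":[[0,0,0.5],[0,0,0],[0,0,0.5],[0,0,0],[0,0,0.5],[0,0,0],[0,0,0],[0,0,0]],"rot":[[0,0,0],[0,0,0],[0,0,0],[0,0,0],[0,0,0],[0,0,0],[0,0,0],[0,0,0]],"fingers":[1,1,1,1,1,1,1,1]}'
```

```text
clock: 8.2
position: [0.5664, -0.0166, 0.1221]
ee_rot: [-3.131, 0.053, -0.0]
contact_force: [0.2, 0.4, -0.2]
opening: -0.0002
```

```bash
python3 -m crank '{"offset":[[0,0,0.5],[0,0,0.5],[0,0,0.5],[0,0,0.5],[0,0,0],[0,0,0],[0,0,0],[0,0,0]],"rot":[[0,0,0],[0,0,0],[0,0,0],[0,0,0],[0,0,0],[0,0,0],[0,0,0],[0,0,0]],"fingers":[1,1,1,1,1,1,1,1]}'
python3 - <<'E'
from h import *
s=robot.state(); print(s['contact_force'],s['ft_torque'],s['joint_torque'])
im=robot.read_camera('scene'); cv2.imwrite('pics/s3.png',cv2.resize(im['color'][80:260,170:370,::-1],None,fx=4,fy=3.3,interpolation=cv2.INTER_CUBIC))
im=robot.read_camera('side');P=pts(im)
w=P.reshape(-1,3);c=im['color'].reshape(-1,3)
k=(abs(w[:,0]-.566)<.03)&(abs(w[:,1]+.0166)<.03)&(w[:,2]>.114)&(w[:,2]<.16); print(k.sum(), np.sort(w[k][:,2])[:10])
E
```

```text
clock: 9.0
position: [0.5663, -0.0166, 0.1201]
ee_rot: [-3.131, 0.053, -0.0]
contact_force: [-0.9, -0.3, -0.3]
opening: -0.0002
[-0.92547519 -0.26992797 -0.25996789] [ 0.02427305  0.01954412 -0.01627428] [ 1.58195577e-03 -5.41477025e+01  4.70166922e+01  2.30201025e-03
  3.34947556e-02 -2.22861848e-05]
80 [0.1140258  0.11418868 0.12328356 0.12366154 0.12658884 0.12679432
 0.12774036 0.12780825 0.12807808 0.12957448]
```

View pics/s3.png

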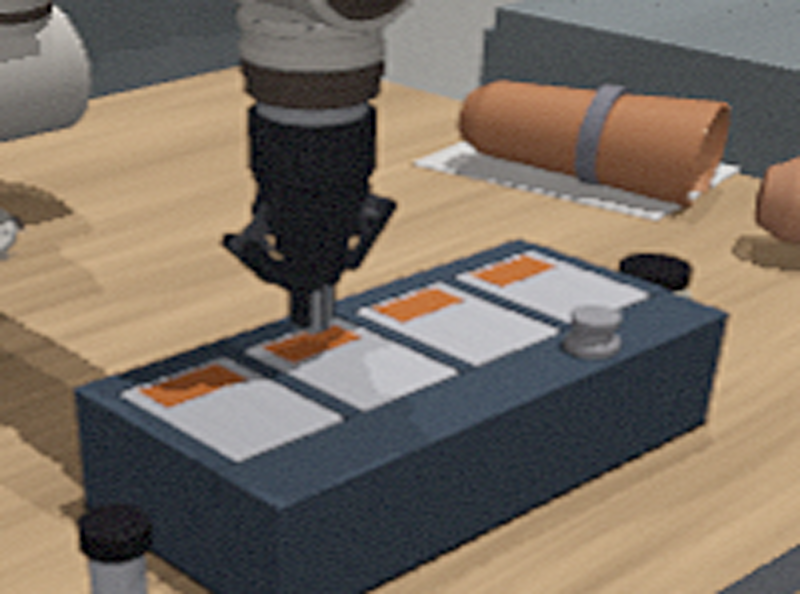

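The scene crop shows the fingertip (318,325) still about 1 cm above pad c (315,345). So the shut tips sit nearer the TCP than I assumed, and there has been no contact yet.

```bash
python3 -m crank '{"offset":[[0,0,0.6],[0,0,0.6],[0,0,0.6],[0,0,0.6],[0,0,0.6],[0,0,0],[0,0,0],[0,0,0]],"rot":[[0,0,0],[0,0,0],[0,0,0],[0,0,0],[0,0,0],[0,0,0],[0,0,0],[0,0,0]],"fingers":[1,1,1,1,1,1,1,1]}'
```

```text
clock: 9.9
position: [0.5664, -0.0165, 0.1171]
ee_rot: [-3.131, 0.053, -0.0]
contact_force: [-0.1, 0.8, -0.2]
opening: -0.0002
```

```bash
python3 -m crank '{"offset":[[0,0,0.5],[0,0,0.5],[0,0,0.5],[0,0,0.5],[0,0,0.5],[0,0,0],[0,0,0],[0,0,0]],"rot":[[0,0,0],[0,0,0],[0,0,0],[0,0,0],[0,0,0],[0,0,0],[0,0,0],[0,0,0]],"fingers":[1,1,1,1,1,1,1,1]}'
```

```text
clock: 10.7
position: [0.5664, -0.0165, 0.1146]
ee_rot: [-3.131, 0.053, -0.0]
contact_force: [-0.8, 0.4, 0.3]
opening: -0.0001
```

Run:
```python
from h import *
for n in('scene','side'):
    im=robot.read_camera(n);P=pts(im)
    hsv=cv2.cvtColor(im['color'],cv2.COLOR_RGB2HSV)
    m=(hsv[...,0]>5)&(hsv[...,0]<22)&(hsv[...,1]>150)&(hsv[...,2]>60)
    k=m&(abs(P[...,0]-.566)<.03)&(abs(P[...,1]+.013)<.04); print(n,k.sum(),np.median(P[k],0),np.percentile(P[k][:,2],[5,95]))
    if n=='scene': a=im['color'][130:220,190:310,::-1]
    else: b=im['color'][130:220,210:330,::-1]
cv2.imwrite('pics/s4.png',cv2.resize(np.vstack([a,b]),None,fx=4,fy=3.3,interpolation=cv2.INTER_CUBIC))
```

```text
scene 88 [ 0.56887648 -0.02046708  0.11218173] [0.11085124 0.11349141]
side 86 [ 0.56444452 -0.00394342  0.11039686] [0.10779183 0.11264927]
```

View pics/s4.png

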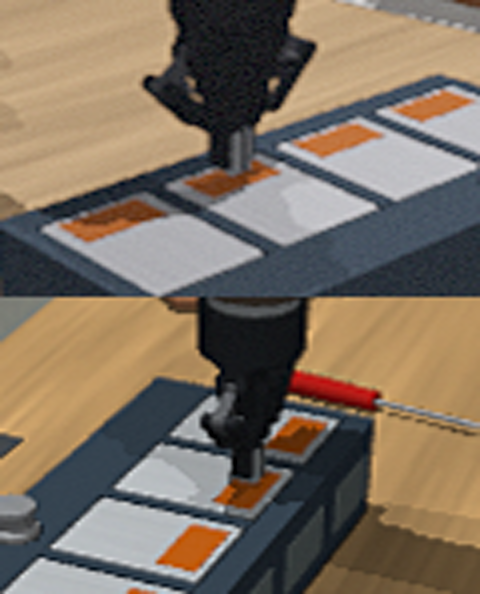

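Both views show the tip just above or at pad c, with hatch c still flat (pad z about 0.110). I'll keep going.

```bash
python3 -m crank '{"offset":[[0,0,0.5],[0,0,0.5],[0,0,0.5],[0,0,0.5],[0,0,0.5],[0,0,0.5],[0,0,0],[0,0,0]],"rot":[[0,0,0],[0,0,0],[0,0,0],[0,0,0],[0,0,0],[0,0,0],[0,0,0],[0,0,0]],"fingers":[1,1,1,1,1,1,1,1]}'
```

```text
clock: 11.6
position: [0.5663, -0.0165, 0.1115]
ee_rot: [-3.131, 0.053, -0.0]
contact_force: [0.4, 0.0, -0.0]
opening: -0.0
```

```bash
python3 -m crank '{"offset":[[0,0,0.5],[0,0,0.5],[0,0,0.5],[0,0,0.5],[0,0,0],[0,0,0],[0,0,0],[0,0,0]],"rot":[[0,0,0],[0,0,0],[0,0,0],[0,0,0],[0,0,0],[0,0,0],[0,0,0],[0,0,0]],"fingers":[1,1,1,1,1,1,1,1]}'
```

```text
clock: 12.4
position: [0.5663, -0.0165, 0.1096]
ee_rot: [-3.131, 0.054, -0.0]
contact_force: [0.0, -0.1, 0.7]
opening: 0.0003
```

```bash
python3 -m crank '{"offset":[[0,0,0.5],[0,0,0.5],[0,0,0],[0,0,0.5],[0,0,0.5],[0,0,0],[0,0,0],[0,0,0]],"rot":[[0,0,0],[0,0,0],[0,0,0],[0,0,0],[0,0,0],[0,0,0],[0,0,0],[0,0,0]],"fingers":[1,1,1,1,1,1,1,1]}'
```

```text
clock: 13.2
position: [0.5664, -0.0165, 0.1076]
ee_rot: [-3.131, 0.053, -0.0]
contact_force: [-0.1, 0.6, -0.2]
opening: -0.0001
```

```bash
python3 -m crank '{"offset":[[0,0,0.5],[0,0,0.5],[0,0,0],[0,0,0.5],[0,0,0.5],[0,0,0],[0,0,0],[0,0,0]],"rot":[[0,0,0],[0,0,0],[0,0,0],[0,0,0],[0,0,0],[0,0,0],[0,0,0],[0,0,0]],"fingers":[1,1,1,1,1,1,1,1]}'
python3 - <<'E'
from h import *
# fingertip: lowest off-surface points near the tool, both cameras
for n in('scene','side'):
    im=robot.read_camera(n);P=pts(im);c=im['color'].astype(int)
    k=(abs(P[...,0]-.566)<.03)&(abs(P[...,1]+.0166)<.03)&(P[...,2]>.095)&(P[...,2]<.145)
    g=k&(np.ptp(c,axis=2)<25)&(c.max(2)<120)
    print(n,k.sum(),g.sum(),np.sort(P[g][:,2])[:12].round(4))
E
```

```text
clock: 14.0
position: [0.5663, -0.0165, 0.1056]
ee_rot: [-3.131, 0.054, -0.0]
contact_force: [-0.2, 0.1, 1.2]
opening: 0.0003
scene 315 156 [0.1078 0.1089 0.1097 0.11   0.11   0.1101 0.1101 0.1101 0.1102 0.1103
 0.1103 0.1103]
side 251 126 [0.0965 0.0971 0.0994 0.1013 0.1042 0.1048 0.1048 0.105  0.1062 0.1063
 0.1065 0.1068]
```

Run:
```python
from h import *
a=robot.read_camera('scene')['color'][130:220,190:310,::-1]
b=robot.read_camera('side')['color'][130:220,210:330,::-1]
cv2.imwrite('pics/s5.png',cv2.resize(np.vstack([a,b]),None,fx=4.5,fy=3.3,interpolation=cv2.INTER_CUBIC))
w=robot.read_camera('wrist')['color'][...,::-1]; cv2.imwrite('pics/w5.png',w)
```

```text
(no output)
```

View pics/s5.png

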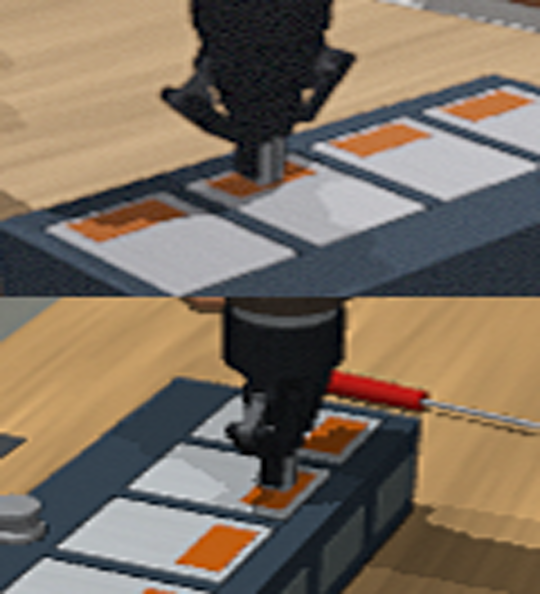

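In both views the tip overlaps the pad and the hatch is still flat, so contact is close. I'll take careful steps.

```bash
python3 -m crank '{"offset":[[0,0,0.5],[0,0,0.5],[0,0,0],[0,0,0.5],[0,0,0.5],[0,0,0],[0,0,0],[0,0,0]],"rot":[[0,0,0],[0,0,0],[0,0,0],[0,0,0],[0,0,0],[0,0,0],[0,0,0],[0,0,0]],"fingers":[1,1,1,1,1,1,1,1]}'
```

```text
clock: 15.05
position: [0.5664, -0.0164, 0.1046]
ee_rot: [-3.131, 0.053, -0.002]
contact_force: [-4.5, -0.2, 9.2]
opening: 0.0002
```

Contact on c at TCP z ≈ 0.105 with over 9 N resisting, so c is firm. Next is b, 96 mm along -y of the tool.

```bash
python3 -m crank '{"offset":[[0,0,-8],[0,-25,0],[0,-25,0],[0,-25,0],[0,-24,0],[0,0,0],[0,0,4],[0,0,0]],"rot":[[0,0,0],[0,0,0],[0,0,0],[0,0,0],[0,0,0],[0,0,0],[0,0,0],[0,0,0]],"fingers":[1,1,1,1,1,1,1,1]}'
```

```text
clock: 15.85
position: [0.5672, 0.0359, 0.1091]
ee_rot: [-3.096, -0.063, 0.004]
contact_force: [-1.1, -0.6, -0.7]
opening: -0.0003
```

```bash
python3 -m crank '{"offset":[[0,0,0],[2,-10,0],[0,-10,0],[0,-10,0],[0,-10,0],[0,-8,0],[0,0,2],[0,0,0]],"rot":[[0,0,5.5],[0,0,0],[0,0,0],[0,0,0],[0,0,0],[0,0,0],[0,0,0],[0,0,0]],"fingers":[1,1,1,1,1,1,1,1]}'
```

```text
clock: 16.65
position: [0.569, 0.0363, 0.111]
ee_rot: [-3.06, -0.034, 0.01]
contact_force: [0.3, 0.5, -0.1]
opening: -0.0003
```

```bash
cat >> h.py <<'E'
from scipy.spatial.transform import Rotation as R
def plan(tx,yaw_toolx):
    "remaining shift (current tool axes, mm), and rot (deg) to tool-down with tool x at given yaw"
    s=robot.state(); r=R.from_rotvec(s['ee_rot']); a=np.radians(yaw_toolx)
    X=np.array([np.cos(a),np.sin(a),0]);Z=np.array([0,0,-1.]);g=R.from_matrix(np.stack([X,np.cross(Z,X),Z],1))
    d=np.array(tx)-s['position']
    print('q',np.round(s['joint_positions'],3),'t',s['clock'],'F',np.round(s['contact_force'],1))
    print('shift cur',np.round(r.inv().apply(d)*1e3,1),'shift goal axes',np.round(g.inv().apply(d)*1e3,1),'rot',np.round(np.degrees((r.inv()*g).as_rotvec()),1))
E
python3 -c "
from h import *
plan([.572,.0835,.109],0);plan([.572,.0835,.109],86.8);plan([.572,.0835,.109],176.8)"
```

```text
q [ 0.022  0.127 -0.006  1.443  0.081  3.141] t 16.65 F [ 0.3  0.5 -0.1]
shift cur [  4.1 -46.8   5.8] shift goal axes [  3.  -47.2   2. ] rot [-4.7  0.4  1.3]
q [ 0.022  0.127 -0.006  1.443  0.081  3.141] t 16.65 F [ 0.3  0.5 -0.1]
shift cur [  4.1 -46.8   5.8] shift goal axes [47.3  0.3  2. ] rot [ -4.   -3.2 -85.5]
q [ 0.022  0.127 -0.006  1.443  0.081  3.141] t 16.65 F [ 0.3  0.5 -0.1]
shift cur [  4.1 -46.8   5.8] shift goal axes [-0.3 47.3  2. ] rot [  -0.8   -7.1 -175.4]
```

Joint 6 sat at its limit, which explains the stalled moves. I'll lift slightly and unwind about a half turn, since the tip geometry is the same either way.

```bash
python3 -m crank '{"offset":[[0,0,-4],[0,0,0],[0,0,0],[0,0,0],[0,0,0],[0,0,0],[0,0,0],[0,0,0]],"rot":[[-4.7,0.4,0],[0,0,-8.5],[0,0,-8.5],[0,0,-8.5],[0,0,-8.5],[0,0,-8.5],[0,0,-8.5],[0,0,-8.5]],"fingers":[1,1,1,1,1,1,1,1]}'
python3 -m crank '{"offset":[[0,0,0],[0,0,0],[0,0,0],[0,0,0],[0,0,0],[0,0,0],[0,0,0],[0,0,0]],"rot":[[0,0,-8.5],[0,0,-8.5],[0,0,-8.5],[0,0,-8.5],[0,0,-8.5],[0,0,-8.5],[0,0,-8.5],[0,0,-8.5]],"fingers":[1,1,1,1,1,1,1,1]}'
python3 -c "
from h import *
plan([.572,.0835,.109],176.8)"
```

```text
clock: 17.45
position: [0.5695, 0.0245, 0.1152]
ee_rot: [-2.686, -1.617, -0.008]
contact_force: [0.0, -0.8, 0.1]
opening: 0.0001
clock: 18.25
position: [0.5695, 0.0245, 0.1152]
ee_rot: [-1.324, -2.847, -0.012]
contact_force: [-1.1, 0.9, 0.1]
opening: -0.0
q [ 0.039  0.12  -0.004  1.445  0.008  0.91 ] t 18.25 F [-1.1  0.9  0.1]
shift cur [43.5 39.8  6.7] shift goal axes [ 0.8 59.   6.2] rot [  0.4  -0.1 -46.7]
```

```bash
python3 -m crank '{"offset":[[22,20,0],[21.5,20,0],[0,0,0],[0,0,0],[0,0,2],[0,0,2],[0,0,2],[0,0,0]],"rot":[[0,0,0],[0,0,0],[0,0,-8],[0,0,-8],[0,0,-8],[0,0,-8],[0,0,-8],[0,0,-6.7]],"fingers":[1,1,1,1,1,1,1,1]}'
python3 -c "
from h import *
plan([.572,.0835,.106],176.8)"
```

```text
clock: 19.05
position: [0.5724, 0.0836, 0.1094]
ee_rot: [0.088, 3.14, 0.012]
contact_force: [-0.1, 1.1, -1.1]
opening: 0.0001
q [0.141 0.14  0.007 1.436 0.007 0.198] t 19.05 F [-0.1  1.1 -1.1]
shift cur [ 0.4 -0.1  3.4] shift goal axes [ 0.4 -0.1  3.4] rot [ 0.4  0.  -0. ]
```

```bash
python3 -m crank '{"offset":[[0,0,1],[0,0,1],[0,0,1],[0,0,0.5],[0,0,0.5],[0,0,0.5],[0,0,0.5],[0,0,0]],"rot":[[0,0,0],[0,0,0],[0,0,0],[0,0,0],[0,0,0],[0,0,0],[0,0,0],[0,0,0]],"fingers":[1,1,1,1,1,1,1,1]}'
```

```text
clock: 19.85
position: [0.5725, 0.0837, 0.1049]
ee_rot: [0.097, 3.139, 0.012]
contact_force: [-0.9, -0.6, 1.5]
opening: -0.0001
```

```bash
python3 -m crank '{"offset":[[0,0,0.5],[0,0,0],[0,0,0.5],[0,0,0],[0,0,0],[0,0,0],[0,0,0],[0,0,0]],"rot":[[0,0,0],[0,0,0],[0,0,0],[0,0,0],[0,0,0],[0,0,0],[0,0,0],[0,0,0]],"fingers":[1,1,1,1,1,1,1,1]}'
```

```text
clock: 20.65
position: [0.5726, 0.0838, 0.1038]
ee_rot: [0.097, 3.139, 0.012]
contact_force: [-0.7, 0.4, -0.1]
opening: -0.0002
```

```bash
python3 -m crank '{"offset":[[0,0,0.5],[0,0,0],[0,0,0.5],[0,0,0],[0,0,0.5],[0,0,0],[0,0,0],[0,0,0]],"rot":[[0,0,0],[0,0,0],[0,0,0],[0,0,0],[0,0,0],[0,0,0],[0,0,0],[0,0,0]],"fingers":[1,1,1,1,1,1,1,1]}'
```

```text
clock: 21.45
position: [0.5726, 0.0838, 0.1023]
ee_rot: [0.097, 3.139, 0.012]
contact_force: [-0.5, -0.2, 0.7]
opening: 0.0004
```

```bash
python3 -m crank '{"offset":[[0,0,0.5],[0,0,0.5],[0,0,0],[0,0,0.5],[0,0,0.5],[0,0,0],[0,0,0],[0,0,0]],"rot":[[0,0,0],[0,0,0],[0,0,0],[0,0,0],[0,0,0],[0,0,0],[0,0,0],[0,0,0]],"fingers":[1,1,1,1,1,1,1,1]}'
python3 - <<'E'
from h import *
print(robot.state()['contact_force'])
a=robot.read_camera('scene')['color'][130:220,200:320,::-1]
b=robot.read_camera('side')['color'][150:240,200:320,::-1]
cv2.imwrite('pics/s6.png',cv2.resize(np.vstack([a,b]),None,fx=4.5,fy=3.3,interpolation=cv2.INTER_CUBIC))
E
```

```text
clock: 22.25
position: [0.5726, 0.0838, 0.1003]
ee_rot: [0.097, 3.139, 0.012]
contact_force: [-0.2, -0.7, 0.3]
opening: 0.0001
[-0.23373427 -0.70887464  0.26421072]
```

View pics/s6.png

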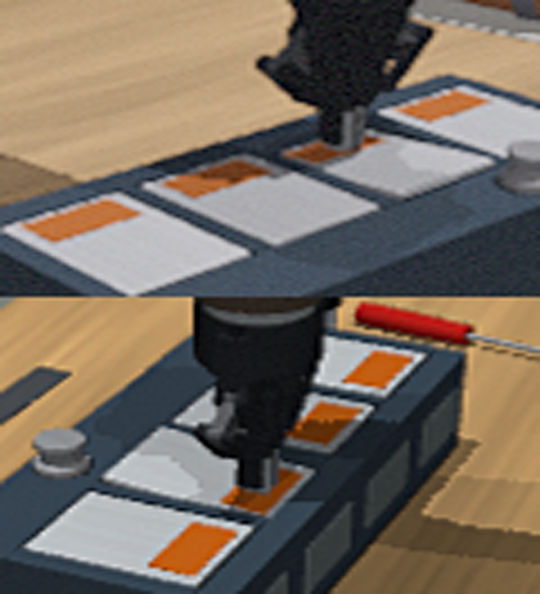

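The tip is on pad b, and b's plate looks slightly tilted in the scene crop. I'll check the tilt with plane fits.

```bash
cat >> h.py <<'E'
def tilt():
    ux=np.array([.9984,-.056]);uy=np.array([.056,.9984]);o=np.array([.5692,.0353])+.05*ux
    for n in('scene','side'):
        P=pts(robot.read_camera(n)); d=P[...,:2]-o; x=d@ux;y=d@uy
        for nm,yc in zip('abcd',(.144,.048,-.048,-.144)):
            k=(x>-.06)&(x<.03)&(abs(y-yc)<.03)&(abs(P[...,2]-.11)<.016)
            p=np.stack([x[k],P[...,2][k]],1)
            for _ in range(4):
                f=np.polyfit(*p.T,1); e=abs(np.polyval(f,p[:,0])-p[:,1]); p=p[e<max(.002,2*np.median(e))]
            print(n,nm,len(p),'tilt %.3f z0 %.4f'%(np.arctan(f[0]),f[1]))
E
python3 -c "
from h import *
tilt()"
```

```text
scene a 300 tilt -0.009 z0 0.1122
scene b 244 tilt 0.131 z0 0.1124
scene c 434 tilt 0.008 z0 0.1120
scene d 520 tilt -0.005 z0 0.1117
side a 435 tilt -0.003 z0 0.1103
side b 254 tilt 0.124 z0 0.1103
side c 105 tilt 0.007 z0 0.1103
side d 154 tilt -0.009 z0 0.1100
```

Hatch b stands at about 0.128 rad, well past the firm limit of 0.09. Its force is low and a, c and d read flat, so b is free. I'll lean the tool 10° so the body stays clear of the rim, then follow the arc.

```bash
python3 -m crank '{"offset":[[0,0,0],[0,0,0],[-0.8,0,3.2],[-0.8,0,3.2],[-0.8,0,3.2],[-0.8,0,3.2],[-0.8,0,3.2],[-0.8,0,3.2]],"rot":[[0,-5,0],[0,-5,0],[0,0,0],[0,0,0],[0,0,0],[0,0,0],[0,0,0],[0,0,0]],"fingers":[1,1,1,1,1,1,1,1]}'
```

```text
clock: 23.25
position: [0.5812, 0.0834, 0.0818]
ee_rot: [0.093, 2.965, 0.004]
contact_force: [-1.6, 0.4, 2.5]
opening: -0.0001
```

Force is 2 to 3 N, as expected for the free hinge. Now the second half of the arc.

```bash
python3 -m crank '{"offset":[[-1,0,1.8],[-1.2,0,1.8],[-1.3,0,1.8],[-1.3,0,1.8],[-1.4,0,1.7],[-1.5,0,1.7],[-1.3,0,1.7],[-1.3,0,1.7]],"rot":[[0,0,0],[0,0,0],[0,0,0],[0,0,0],[0,0,0],[0,0,0],[0,0,0],[0,0,0]],"fingers":[1,1,1,1,1,1,1,1]}'
python3 - <<'E'
from h import *
a=robot.read_camera('scene')['color'][110:220,190:330,::-1]
im=robot.read_camera('side');b=im['color'][140:250,190:330,::-1]
cv2.imwrite('pics/s7.png',cv2.resize(np.vstack([a,b]),None,fx=4,fy=2.7,interpolation=cv2.INTER_CUBIC))
E
```

```text
clock: 24.05
position: [0.5934, 0.0827, 0.0702]
ee_rot: [0.093, 2.964, 0.003]
contact_force: [-2.8, -0.1, 1.6]
opening: 0.0002
```

View pics/s7.png

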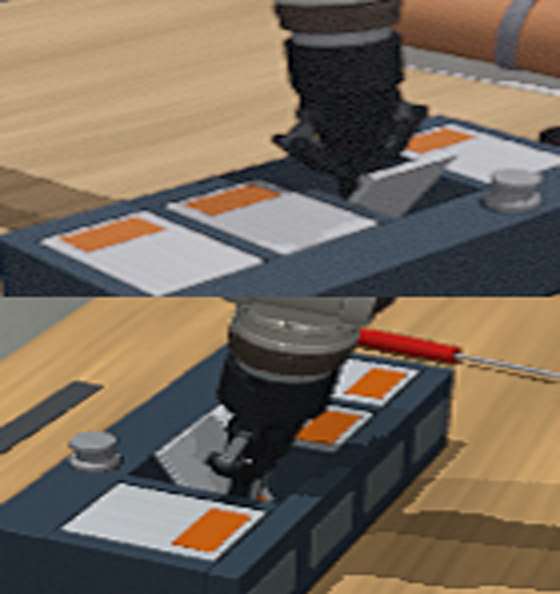

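Hatch b is clearly open (scene crop 405,185, plate steep), with the fingers in the well and the body above the rim. I'll measure the tilt from the raised far edge.

```bash
cat >> h.py <<'E'
def tiltb():
    ux=np.array([.9984,-.056]);uy=np.array([.056,.9984]);o=np.array([.572,.0835])+.05*ux
    for n in('scene','side'):
        im=robot.read_camera(n);P=pts(im);d=P[...,:2]-o;x=d@ux;y=d@uy;c=im['color'].astype(int)
        k=(x>-.05)&(x<.045)&(abs(y)<.037)&(P[...,2]>.114)&(P[...,2]<.155)&(c.min(2)>95)
        p=np.stack([x[k],P[...,2][k]],1)
        (vx,vz,_,_)=cv2.fitLine(p.astype(np.float32),cv2.DIST_HUBER,0,1e-4,1e-4).ravel()
        print(n,len(p),'tilt %.1f deg'%np.degrees(np.arctan2(vz,vx)%np.pi),'zmax',np.percentile(p[:,1],[90,98]).round(4),'x',np.percentile(p[:,0],[2,98]).round(4))
E
python3 -c "
from h import *
tiltb();plan([.6,.083,.065],176.8)"
```

```text
scene 134 tilt 68.6 deg zmax [0.1456 0.1465] x [-0.005   0.0189]
side 198 tilt 64.0 deg zmax [0.1431 0.1447] x [0.0005 0.0182]
q [ 0.153  0.026 -0.203  1.168 -0.03   0.213] t 24.25 F [-1.2  0.8 -0.4]
shift cur [-5.2  0.6  6.5] shift goal axes [-6.3  0.6  5.5] rot [ 0.4 10.1 -0.4]
```

Both views read about 64 to 68°. I'll withdraw along the tool axis, up and back, away from the plate.

```bash
python3 -m crank '{"offset":[[1.5,0,-3],[0.5,0,-8],[0,0,-12],[0,0,-16],[0,0,-20],[0,0,-20],[0,0,-20],[0,0,0]],"rot":[[0,0,0],[0,0,0],[0,0,0],[0,0,0],[0,0,0],[0,0,0],[0,0,0],[0,0,0]],"fingers":[1,1,1,1,1,1,1,1]}'
python3 - <<'E'
from h import *
tiltb(); tilt()
a=robot.read_camera('scene')['color']; b=robot.read_camera('side')['color']
cv2.imwrite('pics/s8.png',np.vstack([a[80:300,90:400],b[110:330,130:440]])[...,::-1])
E
```

```text
clock: 25.05
position: [0.5751, 0.0834, 0.1719]
ee_rot: [0.092, 2.959, 0.005]
contact_force: [0.7, 1.0, 0.8]
opening: 0.0001
scene 134 tilt 69.0 deg zmax [0.1456 0.1466] x [0.0048 0.0186]
side 214 tilt 62.7 deg zmax [0.1426 0.1444] x [-0.0004  0.0186]
scene a 280 tilt -0.006 z0 0.1122
scene b 85 tilt 1.117 z0 0.1049
scene c 438 tilt 0.006 z0 0.1119
scene d 518 tilt -0.004 z0 0.1118
side a 440 tilt -0.005 z0 0.1101
side b 100 tilt 1.067 z0 0.1132
side c 203 tilt 0.017 z0 0.1106
side d 165 tilt -0.011 z0 0.1101
```

View pics/s8.png

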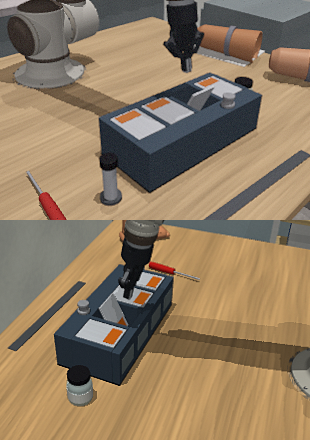

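Hatch b stays open (scene 203,102; side 112,308), the fingers are clear above it, and the jar, coupling, pylon and screwdriver look undisturbed. Handing in.

```bash
python3 -c "
from h import *
print(robot.close_job(), robot.state()['clock'])"
```

```text
the job is handed in; nothing more can be done
the job is handed in; nothing more can be done
```

Hatch b (second from the left) is the free one. I pushed its near end down with the shut fingertips until it stood about 62–69° open, then withdrew and handed the job in at about 25 s.

**How I found it:** I pressed c first. It pushed back with about 9 N and stayed flat, so it is firm. I then pressed b, which tilted to 0.13 rad with almost no force. I did not need to press a or d.

**Final checks:**
- With the fingers about 60 mm above the unit's top and clear, b held its angle. The two cameras differ: 67–69° in the scene view against 61–63° in the side view, depending on the fit. Both are well past 45°.
- Hatches a, c and d read flat to within 0.02 rad.
- The jar, coupling, pylon and screwdriver looked undisturbed in the last picture. I judged this by eye and did not measure it.

**What disagreed or went wrong:**
- The shut fingertips touched about 5 mm behind the reported TCP, not 19 mm ahead of it. The first descent was therefore slow.
- My first wrist turn ran joint 6 up to its stop (read 3.141, stated limit 3.14). This cut short one sideways move and left the tool tilted, so I turned back about half a turn.

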